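# Release the scale's transport lock and weigh the sweets

### The job

The counter scale still has its transport lock on: slide the red grip all the way to its end stop, so that the yellow tongue is right off the pan. Then press the blue zero button down fully while the pan is empty, and after that set the jar of sweets with the red lid gently and upright on the middle of the pan and leave it there. Leave the other things on the table where they are.

Things in the scene. Friction and masses are not known exactly. Their poses are not given: they have to be found in the camera images.
- scale: White counter scale, housing 170 (its x) x 280 (its y) x 45 mm high, fixed to the table. Origin at the centre of its underside, on the table; own x axis points to its rear, own y axis to its left (the pan side), z up. Pan on the left half; on the right half a grey panel with, from front to rear, the blue zero button, the lock track and a tilted display (60 mm high).
- lock_slide (a joint): Transport lock, in m: 0 = fully locked, 0.075 = fully released, at the end stop. It grows as the red grip slides along the scale's own -y, away from the pan. About 2 N of friction, no spring: it stays where it is left. It may start partly open. At 0 the tongue's tip stands over the middle of the pan; at 0.075 the tongue is clear of the pan.
- lock_grip (a point): Point on the red upright grip fin of the lock, on its centre line, 88 mm above the table. The fin is 12 mm thick along the scale's y (the sliding direction) and 30 mm along its x; its top is 102 mm above the table. A flat yellow tongue, 14 mm wide, 62 to 68 mm above the table, runs from it along the scale's +y, so fingers beside the fin must stay above 68 mm.
- zero_button (a joint): Travel of the zero button in m: 0 = up, 0.005 = fully down (about 5 N); springs back.
- zero_button_top (a point): Centre of the top of the blue round zero button (24 mm across), which is pressed straight down; 66 mm above the table, standing 9 mm out of a black collar 40 mm across.
- pan_centre (a point): Centre of the top of the square steel pan, 116 x 116 mm, 57 mm above the table; a dark ring 84 mm across is drawn round it. Behind the work is a big fixed round cream display stand, 600 mm across, 280 mm high, axis at x = 0.89, y = 0.03, so its front edge comes to x = 0.59: keep hand, wrist and arm on the robot's side of it, also when going from one place to another.
- pan (a joint): How far the sprung pan has sunk, in m: 0 = empty, 0.006 = bottomed. The jar makes it sink 2 to 6 mm.
- jar_mid (a point): Centre, half-way up, of the round glass-look jar of coloured sweets with a red lid: 68 mm across the body, lid 62 mm across in the top 11 mm, 90 mm tall; 0.24 to 0.48 kg; stands upright on the table. Point is 45 mm above its underside; z is its upright axis.
- tape: Roll of tan tape lying flat, 73 mm across, 18 mm high; origin at the centre of its underside. Bystander.
- ribbon: Reel of red ribbon lying flat, 68 mm across, 22 mm high, ribbon end sticking out; origin at the underside, on the reel's axis. Bystander.
- mints: Small closed red tin, 62 x 94 x 24 mm; origin at the centre of its underside. Bystander.
- lolly: Orange lollipop lying down, 104 mm long along its y, ball 29 mm; origin at the middle of its length, on the table. Bystander.
Mind the look-alikes: they are no part of the job. What is meant by the part that bears jar_mid is not grey, and is the larger of those in its own colour.

How it is judged:
By the outcome, as a careful person would: the job done as asked, in the order asked, and still so for the second after the job is handed in, with the robot touching nothing.
It also fails if it takes over 72 s, if anything falls off the work surface, if the arm or the gripper's body presses on something with over 40 N, if the wrist force passes 120 N, or if a joint passes its speed limit or range.

### The arm

A 7-joint arm with a two-finger parallel gripper is mounted at the origin on a cart in front of the work surface, level with it; the furniture and walls round the work are solid. World frame = base frame: x ahead of the robot, y to its left, z up, the work surface at z = 0. Lengths are in m, angles in rad, forces in N, time in s.
With the tool pointing down it reaches from about 0.4 to 0.85 m from the base axis. Payload 10.4 kg.
Tool frame: the origin (TCP) lies midway between the tips of the shut fingers; the grasp point (between the pads) lies 19 mm behind it (r.grasp_offset is the distance from the TCP to the grasp point, in m); z points along the fingers, y is the line along which they close (so a half turn about z gives the same grasp; the last joint's range is limited). The gripper opens to 87 mm and grips with 3 to 60 N. Pads are 19 mm wide; open, the fingers measure 117 mm over their backs; the gripper's body (75 mm by 190 mm) begins 51 mm behind the grasp point.
Start: joints at [-1.318, 0.332, -0.065, 1.46, 0.022, 1.35, -0.088], TCP at [0.17, 0.601, 0.223] pointing down, gripper open.
Joint ranges: [-2.6, 2.6], [-0.5, 2.12], [-1.47, 1.34], [0.16, 2.42], [-1.27, 4.41], [0.06, 2.06], [-2.6, 2.6]. Speed limits (rad/s): [2.22, 2.22, 2.79, 2.79, 3.14, 3.14, 3.14].

### API

Orientations are given as a unit quaternion [x, y, z, w].
In Python, from bench import r gives the robot as it stands.
- The arm moves only by the tool drive_tool, never from a script. Its argument "moves" is a list that holds one entry, the list of rows, each a list of 7 numbers: the shift along the tool's x, y, z in m, then the turn, a rotation vector about the tool's x, y, z in rad, then the opening, from 0 (shut) to 1 (fully open). In form: [[[tx, ty, tz, ax, ay, az, jaw], ...]]. A call has 1 to 10 rows; each row shifts and turns the commanded pose from where the row before left it, along the tool's axes as they then stand; what a row does not reach is not made up. A row lasts 1/10 s, in which the tool goes at most 50 mm and 8.59 degrees, less where a joint would pass 70% of its speed; a pose out of reach is approached as far as the arm can. A call is refused whole if a number of a shift passes 0.05 or a number of a turn 0.15, either way. A call with a gripper value outside its range is refused whole. The fingers move at their own pace and stop on an object; "squeeze" is the grip in N (left out, the last holds). Time passes only in rows, so rows that do not move let the fingers close. It gives the time, the measured TCP pose, the force, the opening and the grip force at its end, in the units of the state.
- r.read_state(): the state, without advancing time (a new reading comes with each control period).
- r.camera(name): name is "scene" or "top" or "wrist"; returns the picture (480x640x3 uint8, red, green, blue); there is no depth.
- r.camera_info(name): a dict with "mtx" (3x3 intrinsics, pixels), "rvec" (rotation vector, rad) and "tvec" (3), from world to camera coordinates, as OpenCV has them; the wrist camera has in their place "T_tool_cam" (4x4, takes a point from camera to tool coordinates, whose origin is the TCP and whose axes are the flange's). Camera axes: x right, y down, z forward; pixel columns grow to the right and rows downward; lengths in m; the calibration is good to about 2 mm. A picture is of the moment at which its call begins: read the wrist's pose just before it. camera_info takes no time and is no camera call.
- r.close_job(): hands the job in; it is judged then, once.
Trained networks look in the newest picture that a camera, given by its name, has taken for a name from the list of things; names that differ only in an ending like _2 or _b are one class to them, and where a whole thing is asked for, a point or a joint stands for the part that bears it (a point fixed in the world has none). Each returns a list of dicts, best first, with "conf" (0 to 1); they miss things now and then, are a little off and sometimes report something else, mostly with a low value. They report only what shows in the picture. A call takes as long as a camera call. They do not tell look-alikes from the thing itself.
- r.find_in(camera, query): "bbox" ([left, top, right, bottom] in pixels, round what is visible of it).
- r.place_of(camera, query): "at" ([column, row] in pixels: a listed point, or the origin of a listed thing).
The state is a dict: "time": time; "joint_positions": joint angles; "joint_vel": joint speeds; "joint_torque": joint torques, N m; "ee_pos": TCP position; "eef_rot": TCP orientation; "ft_force": force on the tool from outside, world axes, zero at the start; "torque": the same for the moment, N m; "width": finger opening in m; "grip_force": force on a finger pad.
Only numpy, scipy, OpenCV 4.12 (cv2) and the standard library are available. Lean on these libraries where they do the work, as an engineer would, in place of code of your own. Each camera call takes 0.05 s, during which the arm holds its last target. There are 200 camera calls.

## Working session

There is one attempt and no reset: what is moved stays moved. The work goes in short steps, Python scripts to look and compute and a tool call to move; the robot and the scene stay as the last step left them, time stands still between calls to the robot, and variables do not carry over. Pictures are saved under pics/ and viewed, at most 10 in all, crops included, and the job is handed in when it is done.

Besides the shell and the picture viewer there is one more tool, called after ">>>" as name([rows], argument=value, ...), one row to a line, values as JSON. drive_tool: Moves the arm, as the interface text tells. Its arguments: {"type":"object","properties":{"moves":{"type":"array"},"squeeze":{"type":"number"}},"required":["moves"]}

```bash
mkdir -p pics; ls
cat > h.py <<'E'
import numpy as np,cv2
from scipy.spatial.transform import Rotation as R
from bench import r
def save(cam,name):
    im=r.camera(cam); cv2.imwrite('pics/'+name,im[:,:,::-1]); return im
def ray(cam,px,st=None):
    i=r.camera_info(cam); d=np.linalg.inv(np.array(i['mtx']))@[px[0],px[1],1]
    if cam=='wrist':
        T=np.array(i['T_tool_cam']); Q=R.from_quat(st['eef_rot']).as_matrix()
        return Q@T[:3,3]+np.array(st['ee_pos']),Q@T[:3,:3]@d
    M=cv2.Rodrigues(np.array(i['rvec'],float))[0]
    return -M.T@np.array(i['tvec'],float).ravel(),M.T@d
def atz(cam,px,z,st=None):
    o,d=ray(cam,px,st); return o+d*(z-o[2])/d[2]
Z=dict(lock_grip=.088,zero_button_top=.066,pan_centre=.057,jar_mid=.045,scale=0,tape=0,ribbon=0,mints=0,lolly=0)
def look(cam,names,st=None,n=3):
    for k in names:
        for f in r.place_of(cam,k)[:n]:
            print(cam,k,round(f['conf'],2),np.round(f['at']),np.round(atz(cam,f['at'],Z[k],st),3))
E
python3 - <<'E'
from h import *
a=save('scene','s0.png');b=save('top','t0.png')
look('top',Z);look('scene',['lock_grip','zero_button_top','pan_centre','jar_mid'])
print(r.read_state())
E
```

```text
pics
top zero_button_top 0.55 [261. 259.] [0.427 0.053 0.066]
top pan_centre 0.63 [206. 227.] [0.508 0.188 0.057]
top jar_mid 0.97 [421. 226.] [ 0.508 -0.327  0.045]
top jar_mid 0.97 [327. 244.] [ 0.466 -0.102  0.045]
top jar_mid 0.82 [469. 220.] [ 0.519 -0.442  0.045]
top tape 0.79 [370. 254.] [ 0.447 -0.208  0.   ]
top ribbon 0.62 [358. 191.] [ 0.606 -0.181  0.   ]
top mints 0.64 [417. 274.] [ 0.395 -0.321  0.   ]
top lolly 0.46 [333. 294.] [ 0.348 -0.114  0.   ]
scene lock_grip 0.86 [282. 216.] [0.483 0.067 0.088]
scene lock_grip 0.66 [325. 303.] [ 0.381 -0.317  0.088]
scene zero_button_top 0.5 [266. 233.] [0.429 0.043 0.066]
scene pan_centre 0.84 [269. 208.] [0.508 0.199 0.057]
scene jar_mid 0.75 [430. 343.] [ 0.502 -0.452  0.045]
scene jar_mid 0.75 [309. 265.] [ 0.46  -0.113  0.045]
scene jar_mid 0.72 [388. 305.] [ 0.512 -0.327  0.045]
{'time': 0.75, 'joint_positions': array([-1.31758689,  0.33216963, -0.06470814,  1.46011348,  0.02159417,
        1.34992282, -0.08849035]), 'joint_vel': array([ 4.27360647e-05,  4.45115519e-05,  1.54941123e-04,  2.91764737e-04,
        1.24702285e-03,  1.80121152e-03, -1.10312668e-03]), 'joint_torque': array([-5.72071604e-04, -6.22957635e+01,  2.41412222e-02, -3.90085137e+01,
       -6.13012654e-02,  3.17015173e-02,  2.75528396e-05]), 'ee_pos': array([0.17018263, 0.60139267, 0.22258807]), 'eef_rot': array([ 1.37458325e-01,  9.90507550e-01,  4.13614644e-05, -6.94251649e-06]), 'ft_force': array([ 0.67889205,  0.02427718, -0.25414532]), 'torque': array([-0.03492972, -0.00843806, -0.01301073]), 'grip_force': 0.0, 'width': 0.08705779338236952}
```

View pics/t0.png

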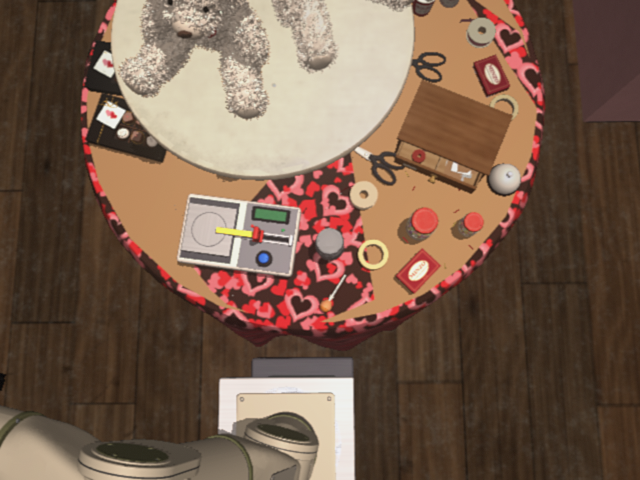

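View pics/s0.png

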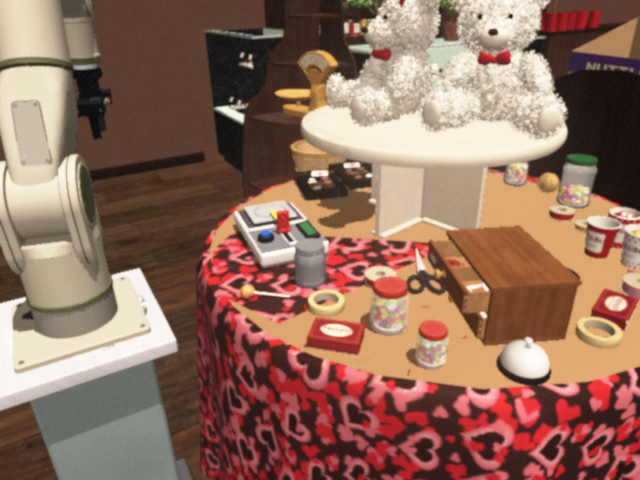

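The top view shows the scale at about (240,235), with the grip at (257,235) and the button at (263,258). The large red-lid jar is at (423,223), the small look-alike at (470,225) and the grey one at (328,242). In the scene view the large jar is at (389,305). I'll move above the scale for a closer look.

>>> drive_tool([
  [[-0.04,-0.041,-0.003,0,0,0,0],[-0.04,-0.041,-0.003,0,0,0,0],[-0.04,-0.041,-0.003,0,0,0,0],[-0.04,-0.041,-0.003,0,0,0,0],[-0.04,-0.041,-0.003,0,0,0,0],[-0.04,-0.041,-0.003,0,0,0,0],[-0.04,-0.041,-0.003,0,0,0,0],[-0.04,-0.041,-0.003,0,0,0,0],[-0.04,-0.041,-0.003,0,0,-0.08,0],[-0.04,-0.041,-0.003,0,0,-0.09,0]],
])

```text
time: 1.75
ee_pos: [0.4123, 0.1625, 0.2492]
eef_rot: [0.051, 0.999, 0.001, 0.0]
ft_force: [1.1, 0.8, -0.6]
width: 0.0152
grip_force: 0.0
```

>>> drive_tool([
  [[0,0,0,0,0,0,0],[0,0,0,0,0,0,0],[0,0,0,0,0,0,0]],
])

```text
time: 2.05
ee_pos: [0.4113, 0.1656, 0.2486]
eef_rot: [0.052, 0.999, 0.0, -0.0]
ft_force: [-0.3, 0.4, -0.4]
width: 0.0008
grip_force: 0.0
```

Run:
```python
from h import *
st=r.read_state(); save('wrist','w0.png')
print(st['ee_pos'],st['eef_rot'],r.camera_info('wrist')['T_tool_cam'])
look('wrist',['lock_grip','zero_button_top','pan_centre','scale'],st)
```

```text
[0.41126407 0.16557344 0.24863823] [ 5.24816924e-02  9.98621875e-01  1.07343221e-04 -1.03971432e-04] [[ 7.38723080e-04 -9.52560864e-01 -3.04347261e-01  8.34493648e-02]
 [ 9.99999485e-01  4.91944289e-04  8.87525064e-04 -8.28557646e-04]
 [-6.95699745e-04 -3.04347760e-01  9.52560737e-01 -1.60882032e-01]
 [ 0.00000000e+00  0.00000000e+00  0.00000000e+00  1.00000000e+00]]
wrist lock_grip 0.87 [199. 318.] [0.485 0.061 0.088]
wrist zero_button_top 0.92 [178. 249.] [0.428 0.047 0.066]
wrist pan_centre 0.57 [340. 304.] [0.5   0.183 0.057]
wrist pan_centre 0.41 [202. 317.] [0.5   0.053 0.057]
```

View pics/w0.png

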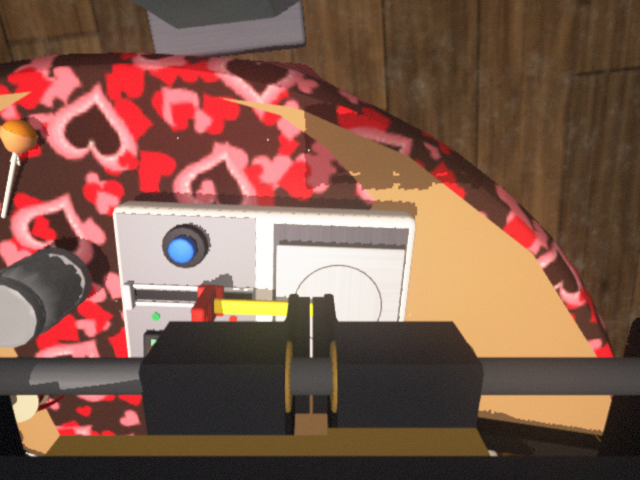

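The wrist view shows the button at (180,249), the fin at (203,303), the tongue running right from it to about col 315, and the pan ring at about (340,300). The scale is turned about 2° relative to the tool. I'll place the shut fingers on the pan side of the fin, above the tongue.

>>> drive_tool([
  [[0,0,0,0,0,0.035,0],[-0.03,-0.02,0.03,0,0,0,0],[-0.03,-0.02,0.03,0,0,0,0],[-0.026,-0.0145,0.03,0,0,0,0],[0,0,0.03,0,0,0,0],[0,0,0.03,0,0,0,0],[0,0,0.021,0,0,0,0],[0,0,0,0,0,0,0],[0,0,0,0,0,0,0]],
])

```text
time: 3.2
ee_pos: [0.4894, 0.0989, 0.0782]
eef_rot: [0.07, 0.998, -0.0, -0.0]
ft_force: [0.8, 0.0, 0.9]
width: 0.0004
grip_force: 0.0
```

Run:
```python
from h import *
st=r.read_state(); save('wrist','w1.png')
print(st['ee_pos'],st['eef_rot'],st['ft_force'])
look('wrist',['lock_grip','zero_button_top'],st)
```

```text
[0.48940964 0.09885396 0.07817641] [ 7.01683680e-02  9.97535157e-01 -9.21631454e-05 -5.46896773e-05] [0.75841508 0.04828688 0.90914247]
wrist lock_grip 0.88 [224. 328.] [0.484 0.063 0.088]
wrist zero_button_top 0.67 [172. 188.] [0.428 0.048 0.066]
wrist zero_button_top 0.33 [223. 328.] [0.496 0.056 0.066]
```

View pics/w1.png

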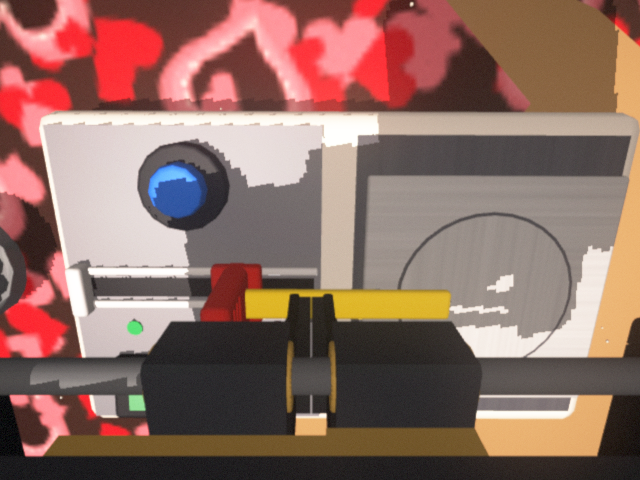

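The fin, at (235,290), is square to the tool. The fingers stand beside it over the tongue, at (310,310). Now I'll push it.

>>> drive_tool([
  [[0,-0.006,0,0,0,0,0],[0,-0.006,0,0,0,0,0],[0,-0.006,0,0,0,0,0],[0,-0.006,0,0,0,0,0],[0,-0.006,0,0,0,0,0],[0,-0.006,0,0,0,0,0],[0,-0.006,0,0,0,0,0],[0,-0.006,0,0,0,0,0],[0,0,0,0,0,0,0]],
])

```text
time: 4.25
ee_pos: [0.4825, 0.0499, 0.0777]
eef_rot: [0.071, 0.997, -0.0, -0.0]
ft_force: [1.1, 0.3, 0.4]
width: 0.0004
grip_force: 0.0
```

Run:
```python
from h import *
st=r.read_state(); save('wrist','w2.png')
look('wrist',['lock_grip','zero_button_top'],st)
```

```text
wrist lock_grip 0.88 [271. 329.] [0.48  0.033 0.088]
wrist zero_button_top 0.89 [288. 189.] [0.428 0.047 0.066]
```

View pics/w2.png

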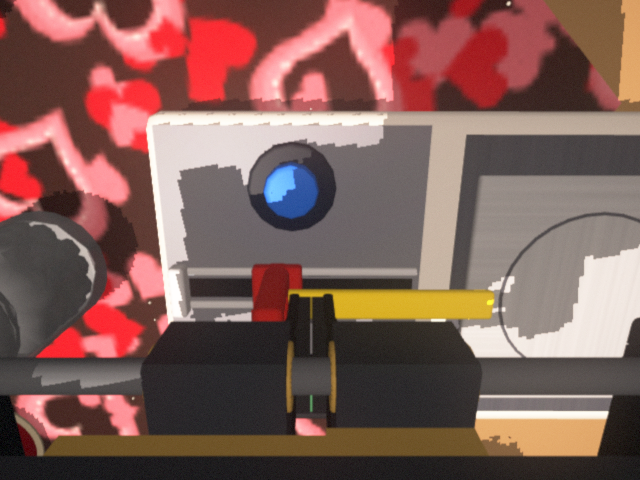

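The fin has slid about 30 mm and is in contact with the fingers. The tongue tip, at (492,303), is still over the pan, so I'll continue.

>>> drive_tool([
  [[0,-0.006,0,0,0,0,0],[0,-0.006,0,0,0,0,0],[0,-0.006,0,0,0,0,0],[0,-0.003,0,0,0,0,0],[0,0,0,0,0,0,0]],
])

```text
time: 4.9
ee_pos: [0.4795, 0.0295, 0.0777]
eef_rot: [0.071, 0.997, -0.0, -0.0]
ft_force: [-0.2, 0.4, -0.2]
width: 0.0006
grip_force: 0.0
```

>>> drive_tool([
  [[0,-0.003,0,0,0,0,0],[0,-0.003,0,0,0,0,0],[0,0,0,0,0,0,0]],
])

```text
time: 5.2
ee_pos: [0.4788, 0.0239, 0.0777]
eef_rot: [0.071, 0.998, -0.0, 0.0]
ft_force: [0.6, 0.7, 0.2]
width: 0.0005
grip_force: 0.2
```

>>> drive_tool([
  [[0,-0.003,0,0,0,0,0],[0,-0.003,0,0,0,0,0],[0,0,0,0,0,0,0]],
])

```text
time: 5.5
ee_pos: [0.4785, 0.0227, 0.0779]
eef_rot: [0.069, 0.998, 0.002, 0.001]
ft_force: [3.9, 17.6, -4.5]
width: 0.0005
grip_force: 8.3
```

>>> drive_tool([
  [[0,-0.003,0,0,0,0,0],[0,-0.003,0,0,0,0,0],[0,0,0,0,0,0,0]],
])

```text
time: 5.8
ee_pos: [0.4784, 0.022, 0.078]
eef_rot: [0.067, 0.998, 0.005, 0.001]
ft_force: [6.8, 38.1, -10.8]
width: 0.0004
grip_force: 17.4
```

Run:
```python
from h import *
st=r.read_state(); save('wrist','w3.png')
look('wrist',['lock_grip','zero_button_top'],st)
```

```text
wrist lock_grip 0.71 [272. 327.] [0.475 0.006 0.088]
wrist zero_button_top 0.91 [356. 191.] [0.429 0.047 0.066]
```

View pics/w3.png

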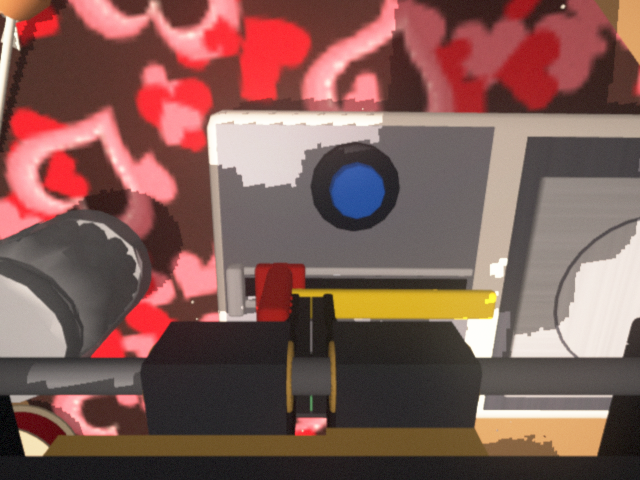

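A 38 N reaction shows the fin is at its end stop, and the tongue at (490,303) is clear of the pan. I'll back off, lift and move over the button.

>>> drive_tool([
  [[0,0.011,0,0,0,0,0],[0,0.011,0,0,0,0,0],[0,0,-0.025,0,0,0,0],[0,0,-0.02,0,0,0,0],[0.0265,0.004,0,0,0,0,0],[0.027,0.0037,0,0,0,0,0],[0,0,0.02,0,0,0,0],[0,0,0.015,0,0,0,0],[0,0,0,0,0,0,0],[0,0,0,0,0,0,0]],
])

```text
time: 6.95
ee_pos: [0.4284, 0.0489, 0.088]
eef_rot: [0.071, 0.997, -0.0, -0.0]
ft_force: [-0.1, -0.7, 0.3]
width: 0.0001
grip_force: 0.0
```

Run:
```python
from h import *
st=r.read_state(); save('wrist','w4.png')
print(st['ee_pos'],st['ft_force'])
look('wrist',['lock_grip','zero_button_top'],st)
look('top',['jar_mid'])
```

```text
[0.42841991 0.04891458 0.08795921] [-0.06176071 -0.73141924  0.34222883]
wrist zero_button_top 0.68 [310. 295.] [0.428 0.048 0.066]
top jar_mid 0.97 [421. 226.] [ 0.508 -0.327  0.045]
top jar_mid 0.97 [327. 244.] [ 0.466 -0.102  0.045]
top jar_mid 0.82 [469. 220.] [ 0.519 -0.442  0.045]
```

>>> drive_tool([
  [[0,0,0.015,0,0,0,0],[0,0,0.006,0,0,0,0],[0,0,0.004,0,0,0,0],[0,0,0.003,0,0,0,0],[0,0,0.002,0,0,0,0],[0,0,0,0,0,0,0],[0,0,0,0,0,0,0]],
])

```text
time: 7.85
ee_pos: [0.4285, 0.0494, 0.0606]
eef_rot: [0.071, 0.998, 0.001, -0.001]
ft_force: [-20.9, -4.1, 50.9]
width: 0.0004
grip_force: 25.6
```

The button bottomed: TCP z is 0.0606, which is 5.4 mm of travel, against a hard stop. I'll lift and go to look at the jar.

>>> drive_tool([
  [[0,0,-0.01,0,0,0,0],[0,0,-0.035,0,0,0,0],[0,0,-0.045,0,0,0,1],[0,0,-0.045,0,0,0,1],[0,0,-0.045,0,0,0,1],[-0.015,-0.045,0,0,0,0,1],[-0.015,-0.045,0,0,0,0,1],[-0.01,-0.045,0,0,0,0,1],[-0.01,-0.045,0,0,0,0,1],[-0.01,-0.045,0,0,0,0,1]],
])

```text
time: 8.85
ee_pos: [0.456, -0.1838, 0.2382]
eef_rot: [0.07, 0.998, 0.0, 0.001]
ft_force: [1.4, 1.0, -0.3]
width: 0.0565
grip_force: 0.0
```

>>> drive_tool([
  [[-0.01,-0.045,0,0,0,0,1],[-0.01,-0.045,0,0,0,0,1],[0,-0.025,0,0,0,0,1],[0,0,0,0,0,0,1],[0,0,0,0,0,0,1],[0,0,0,0,0,0,1]],
])

```text
time: 9.45
ee_pos: [0.4603, -0.2973, 0.2376]
eef_rot: [0.07, 0.998, 0.0, 0.0]
ft_force: [-0.3, 0.5, 1.0]
width: 0.0863
grip_force: 0.0
```

Run:
```python
from h import *
st=r.read_state(); save('wrist','w5.png')
print(st['ee_pos'],st['eef_rot'],st['ft_force'])
look('wrist',['jar_mid'],st)
```

```text
[ 0.46026391 -0.29728555  0.23763466] [6.95527878e-02 9.97578187e-01 4.08897935e-04 5.73080813e-05] [-0.33214729  0.48478156  0.97526128]
wrist jar_mid 0.65 [531. 192.] [ 0.468 -0.108  0.045]
wrist jar_mid 0.56 [162. 281.] [ 0.504 -0.442  0.045]
```

View pics/w5.png

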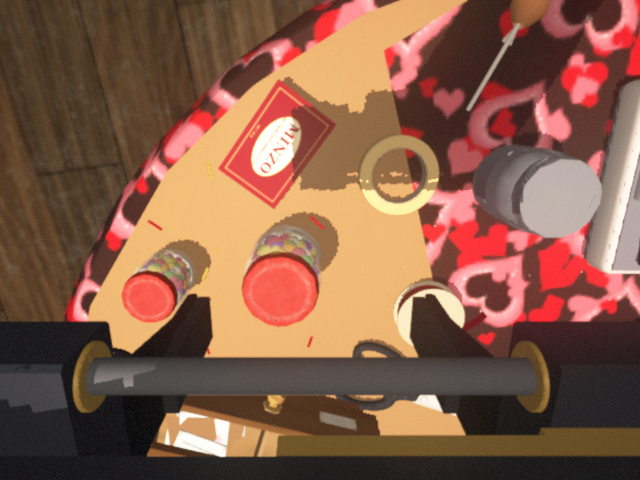

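The lid of the large jar is centred at (281,290). The small jar's lid is at (150,297), and the drawer knob is at (275,402).

Run:
```python
from h import *
st=r.read_state()
p=atz('wrist',(281,289),.09,st);print(p,atz('wrist',(150,297),.065,st),atz('wrist',(275,400),.06,st))
d=np.array([p[0],p[1],.036])-st['ee_pos'];print(R.from_quat(st['eef_rot']).inv().apply(d))
```

```text
[ 0.50816688 -0.32845363  0.09      ] [ 0.51039552 -0.44687452  0.065     ] [ 0.63566164 -0.35691956  0.06      ]
[-0.05159997 -0.02456013  0.20173203]
```

>>> drive_tool([
  [[-0.026,-0.0125,0.03,0,0,0,1],[-0.0255,-0.012,0.03,0,0,0,1],[0,0,0.03,0,0,0,1],[0,0,0.03,0,0,0,1],[0,0,0.03,0,0,0,1],[0,0,0.03,0,0,0,1],[0,0,0.02,0,0,0,1],[0,0,0,0,0,0,1],[0,0,0,0,0,0,1]],
])

```text
time: 10.45
ee_pos: [0.5079, -0.3295, 0.0383]
eef_rot: [0.07, 0.998, 0.0, 0.0]
ft_force: [-0.1, -0.1, 1.4]
width: 0.0866
grip_force: 0.0
```

>>> drive_tool([
  [[0,0,0,0,0,0,0.7],[0,0,0,0,0,0,0.6],[0,0,0,0,0,0,0.6],[0,0,0,0,0,0,0.6],[0,0,0,0,0,0,0.6]],
], squeeze=22)

```text
time: 10.95
ee_pos: [0.5079, -0.33, 0.0385]
eef_rot: [0.07, 0.998, 0.0, 0.001]
ft_force: [-0.1, 2.1, 7.2]
width: 0.0687
grip_force: 22.0
```

The jar is gripped at width 68.7 mm. I'll work out the pan centre from the earlier wrist picture.

Run:
```python
from h import *
st=dict(ee_pos=[.48941,.09885,.07818],eef_rot=[.07017,.99754,0,0])
a,b=atz('wrist',(370,177),.057,st),atz('wrist',(628,177),.057,st)
print(a,b,np.linalg.norm(b-a)); u=(b-a)/np.linalg.norm(b-a); print((a+b)/2+.058*np.array([u[1],-u[0],0]))
for l,rr in (((400,288),(571,283)),): print((atz('wrist',l,.057,st)+atz('wrist',rr,.057,st))/2)
p=[atz('wrist',(486,213),.057,st),atz('wrist',(494,213),.057,st)];print(p)
```

```text
[0.43657527 0.13180299 0.057     ] [0.45230186 0.24354414 0.057     ] 0.1128424157267842
[0.50187253 0.17959024 0.057     ]
[0.49538557 0.18110324 0.057     ]
[array([0.45989066, 0.18183651, 0.057     ]), array([0.4603917 , 0.18539486, 0.057     ])]
```

>>> drive_tool([
  [[0,0,-0.005,0,0,0,0.6],[0,0,-0.015,0,0,0,0.6],[0,0,-0.03,0,0,0,0.6],[0,0,-0.04,0,0,0,0.6],[0,0,-0.04,0,0,0,0.6],[0,0,-0.03,0,0,0,0.6],[0,0,0,0,0,0,0.6]],
])

```text
time: 11.65
ee_pos: [0.5085, -0.3317, 0.2028]
eef_rot: [0.071, 0.997, -0.001, 0.003]
ft_force: [0.1, 0.5, -4.0]
width: 0.0685
grip_force: 22.0
```

>>> drive_tool([
  [[0.006,0.02,0,0,0,0,0.6],[0.0115,0.035,0,0,0,0,0.6],[0.0115,0.036,0,0,0,0,0.6],[0.0115,0.036,0,0,0,0,0.6],[0.0115,0.036,0,0,0,0,0.6],[0.0115,0.036,0,0,0,0,0.6],[0.0115,0.036,0,0,0,0,0.6],[0.0015,0.036,0,0,0,0,0.6],[0,0.036,0,0,0,0,0.6],[0,0.036,0,0,0,0,0.6]],
])

```text
time: 12.65
ee_pos: [0.4791, 0.0216, 0.1974]
eef_rot: [0.07, 0.998, 0.0, -0.0]
ft_force: [-0.1, 0.3, -2.0]
width: 0.0687
grip_force: 22.0
```

>>> drive_tool([
  [[0,0.036,0,0,0,0,0.6],[0,0.036,0,0,0,0,0.6],[0,0.036,0,0,0,0,0.6],[0,0.03,0,0,0,0,0.6],[0,0.02,0,0,0,0,0.6],[0,0.005,0,0,0,0,0.6],[0,0,0,0,0,0,0.6],[0,0,0,0,0,0,0.6],[0,0,0,0,0,0,0.6]],
])

```text
time: 13.55
ee_pos: [0.5028, 0.1801, 0.1978]
eef_rot: [0.071, 0.997, 0.0, 0.0]
ft_force: [0.1, 1.0, -3.2]
width: 0.069
grip_force: 22.0
```

Run:
```python
from h import *
st=r.read_state(); save('wrist','w6.png'); save('scene','s6.png')
print(st['ee_pos'],st['eef_rot'],st['ft_force'])
d=np.array([.503,.181,.104])-st['ee_pos'];print(R.from_quat(st['eef_rot']).inv().apply(d))
```

```text
[0.50276579 0.18011248 0.19783408] [7.14783569e-02 9.97442149e-01 5.74176760e-05 1.86549036e-05] [ 0.08884122  0.95371386 -3.17722907]
[-0.00010254  0.00090085  0.09383419]
```

View pics/w6.png

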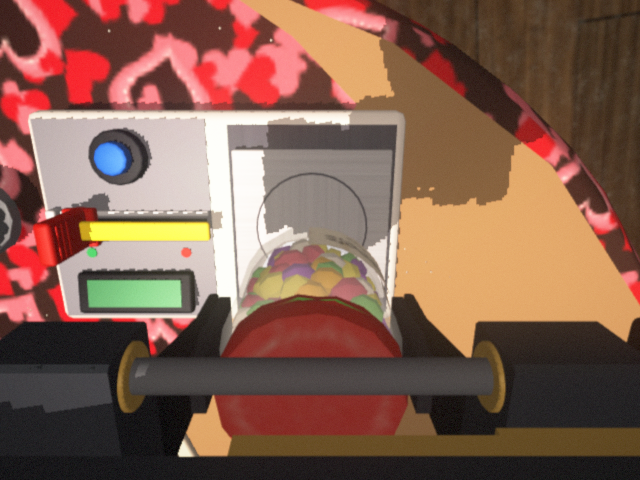

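The pan ring's centre column, about 312, lines up with the tool and jar. The top of the ring is at row 173, and the tongue at (145,231) is clear. I'll cross-check x and y.

Run:
```python
from h import *
st=r.read_state()
v=np.array([.990,-.139,0])
print(atz('wrist',(312,173),.057,st)+.042*v,(atz('wrist',(232,150),.057,st)+atz('wrist',(394,150),.057,st))/2+.058*v)
```

```text
[0.50239701 0.18123183 0.057     ] [0.50225918 0.18199804 0.057     ]
```

>>> drive_tool([
  [[0,0,0.02,0,0,0,0.6],[0,0,0.03,0,0,0,0.6],[0,0,0.025,0,0,0,0.6],[0,0,0.01,0,0,0,0.6],[0,0,0,0,0,0,0.6],[0,0,0,0,0,0,0.6]],
])

```text
time: 14.25
ee_pos: [0.5033, 0.1817, 0.1138]
eef_rot: [0.071, 0.998, 0.0, 0.001]
ft_force: [-0.2, 0.8, -2.5]
width: 0.0688
grip_force: 22.0
```

>>> drive_tool([
  [[0,0,0.006,0,0,0,0.6],[0,0,0.005,0,0,0,0.6],[0,0,0.003,0,0,0,0.6],[0,0,0.002,0,0,0,0.6],[0,0,0.002,0,0,0,0.6],[0,0,0,0,0,0,0.6],[0,0,0,0,0,0,0.6]],
])

```text
time: 14.95
ee_pos: [0.5026, 0.1817, 0.0948]
eef_rot: [0.07, 0.998, 0.0, -0.0]
ft_force: [-0.3, 0.2, -2.4]
width: 0.0689
grip_force: 22.0
```

>>> drive_tool([
  [[0,0,0.001,0,0,0,0.6],[0,0,0.001,0,0,0,0.6],[0,0,0,0,0,0,0.6],[0,0,0,0,0,0,0.6]],
])

```text
time: 15.35
ee_pos: [0.5027, 0.1818, 0.0928]
eef_rot: [0.07, 0.998, 0.0, 0.0]
ft_force: [-0.3, -0.5, 0.8]
width: 0.0687
grip_force: 22.0
```

The pan now carries the jar's weight, so I'll release gently.

>>> drive_tool([
  [[0,0,0,0,0,0,0.8],[0,0,0,0,0,0,0.82],[0,0,0,0,0,0,0.86],[0,0,0,0,0,0,0.92],[0,0,0,0,0,0,1],[0,0,0,0,0,0,1],[0,0,0,0,0,0,1]],
])

```text
time: 16.05
ee_pos: [0.5026, 0.1817, 0.0927]
eef_rot: [0.07, 0.998, 0.0, 0.0]
ft_force: [-0.1, -0.9, 0.2]
width: 0.0863
grip_force: 0.0
```

>>> drive_tool([
  [[0,0,-0.01,0,0,0,1],[0,0,-0.02,0,0,0,1],[0,0,-0.03,0,0,0,1],[0,0,-0.04,0,0,0,1],[0,0,-0.04,0,0,0,1],[0.04,0,0,0,0,0,1],[0.04,0,0,0,0,0,1],[0,0,0,0,0,0,1],[0,0,0,0,0,0,1]],
])

```text
time: 16.95
ee_pos: [0.4233, 0.1932, 0.2337]
eef_rot: [0.07, 0.998, 0.001, 0.0]
ft_force: [0.3, 0.3, 0.5]
width: 0.087
grip_force: 0.0
```

Run:
```python
from h import *
st=r.read_state(); save('wrist','w7.png'); save('top','t7.png')
print(st['ee_pos'],st['width'],st['time'])
look('top',Z)
a=cv2.imread('pics/w7.png'); s=cv2.imread('pics/s6.png')*0; s=r.camera('scene')[:,:,::-1][160:400,180:500]
cv2.imwrite('pics/c7.png',np.hstack([cv2.resize(a,(480,360)),cv2.resize(s,(320,240)) if 0 else cv2.copyMakeBorder(s,0,120,0,0,cv2.BORDER_CONSTANT)]))
```

```text
[0.42328083 0.19324198 0.23367283] 0.08704050426572221 16.95
top lock_grip 0.91 [280. 236.] [0.478 0.007 0.088]
top zero_button_top 0.59 [264. 257.] [0.432 0.048 0.066]
top pan_centre 0.63 [207. 230.] [0.5   0.186 0.057]
top jar_mid 0.97 [202. 227.] [0.51  0.201 0.045]
top jar_mid 0.84 [326. 244.] [ 0.464 -0.099  0.045]
top jar_mid 0.72 [470. 222.] [ 0.514 -0.445  0.045]
top scale 0.57 [240. 236.] [0.495 0.115 0.   ]
top scale 0.22 [263. 255.] [0.447 0.057 0.   ]
top tape 0.64 [371. 255.] [ 0.443 -0.209  0.   ]
top ribbon 0.86 [358. 193.] [ 0.601 -0.18   0.   ]
top mints 0.75 [419. 277.] [ 0.389 -0.325  0.   ]
top lolly 0.61 [335. 293.] [ 0.351 -0.119  0.   ]
```

View pics/c7.png

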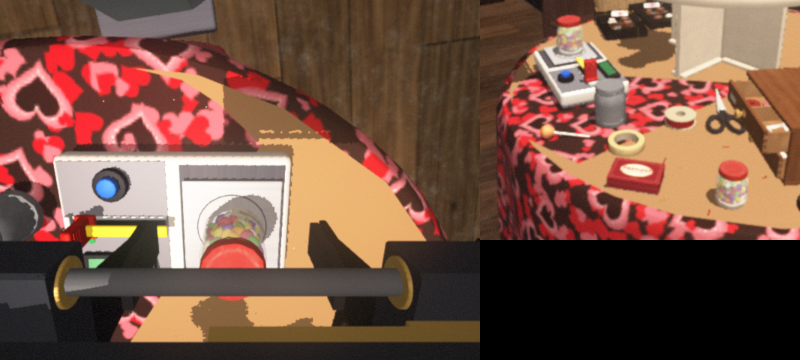

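The jar stands upright in the ring on the pan, at (233,235) in the crop. The tongue is clear and the other things have not moved. Handing in.

```bash
python3 -c "
from bench import r
print(r.close_job())"
```

```text
the job is handed in; nothing more can be done
None
```

The job is handed in at about 17 s: the lock was pushed to its end stop, the zero button pressed fully with the pan empty, and the large red-lid jar left upright on the middle of the pan; pressing the button took about 51 N at the fingertips, under the 120 N wrist limit, and the judge's result is not shown.

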